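# Check the hand brakes of the ware trolley

## Robot

A 6-joint arm with a two-finger parallel gripper is mounted at the origin on the work surface. World frame = base frame: x ahead of the robot, y to its left, z up, the work surface at z = 0. Lengths are in mm, angles in rad, forces in N, time in s.
With the tool pointing down it reaches from about 300 to 750 mm from the base axis. Payload 8.5 kg.
Tool frame: the origin (TCP) lies midway between the tips of the shut fingers; the grasp point (between the pads) lies 19 mm behind it; x points along the fingers, y is the direction in which the jaws open and shut, and the axes are right-handed (so a half turn about x gives the same grasp; the last joint's range is limited). The gripper opens to 85 mm and grips with 20 to 120 N. Pads are 22 mm wide; open, the fingers measure 114 mm over their backs; the gripper's body (76 mm by 85 mm) begins 54 mm behind the grasp point. The pads swing forward as they close: fully open they stand 13 mm farther back than shut.
Start: joints at [-1.468, 0.381, 1.297, -0, 1.464, -0.215], TCP at [171.857, -522.442, 209.222] pointing down, gripper open.
Joint ranges: [-3.11, 3.11], [-0.89, 2.33], [0.22, 2.48], [-1.42, 4.56], [0.17, 2.85], [-2.88, 2.88]. Speed limits (rad/s): [2.39, 2.39, 3.14, 3.14, 3.14, 3.14].

## Interface

Orientations are given as [roll, pitch, yaw] about the fixed x, y, z axes, in that order (R = Rz(yaw) Ry(pitch) Rx(roll)).
In Python, from plant import bot gives the robot as it stands.
- The arm moves only by the tool drive_tool, never from a script. Its argument "increments" is a list of rows, each an object of numbers: "ax", "ay", "az": the turn, a rotation vector about the world's x, y, z in rad; "tx", "ty", "tz": the shift along the world's x, y, z in mm; "hand": the finger opening in mm, from 0 to 85.4. A call has exactly 8 rows; each row shifts and turns the commanded pose from where the row before left it; what a row does not reach is not made up. A row lasts 1/8 s, in which the tool goes at most 62.5 mm and 10.7 degrees, less where a joint would pass 70% of its speed; a pose out of reach is approached as far as the arm can. A call is refused whole if a number of a shift passes 62.5 or a number of a turn 0.188, either way. A call with a gripper value outside its range is refused whole. The fingers move at their own pace and stop on an object; "newtons" is the grip in N (left out, the last holds). Time passes only in rows, so rows that do not move let the fingers close, or fill a call up. It gives the time, the measured TCP pose, the force and the opening at its end, in the units of the state.
- bot.get_state(): the state, without advancing time (a new reading comes with each control period).
- bot.read_camera(name): name is "side" or "top" or "wrist"; returns a dict with "img" (400x640x3 uint8, blue, green, red), "depth" (400x640 float32, mm along the optical axis (not along the pixel's ray), 0 where there is no reading), "fx", "fy", "cx", "cy" (pixels), "k1" (the pictures are not rectified: a ray, as slopes to the right and down, at radius r is drawn at 1 + k1 r^2 times it, then the intrinsics apply), "extrinsics" (4x4, takes a point from world to camera coordinates); the wrist camera has in their place "T_tool_cam" (4x4, takes a point from camera to tool coordinates, whose origin is the TCP and whose axes are the tool frame's). Camera axes: x right, y down, z forward; pixel columns grow to the right and rows downward; lengths in mm; the calibration is good to about 2 mm. A picture is of the moment at which its call begins: read the wrist's pose just before it.
- bot.sign_off(): hands the job in, once; it reports no verdict.
Trained networks look in a picture, given as the dict that the camera call returned (one of the last four; its "shot" number tells which), for a name from the list of things; names that differ only in an ending like _2 or _b are one class to them, and where a whole thing is asked for, a point or a joint stands for the part that bears it (a point fixed in the world has none). Each returns a list of dicts, best first, with "score" (0 to 1); they miss things now and then, are a little off and sometimes report something else, mostly with a low value. They report only what shows in the picture. A call takes as long as a camera call.
- bot.recognise(picture, label): "box" ([left, top, right, bottom] in pixels, round what is visible of it).
The state is a dict: "time_s": time; "joints": joint angles; "joint_velocities": joint speeds; "joint_efforts": joint torques, N m; "eef_pos": TCP position; "orientation": TCP orientation; "contact_force": force on the tool from outside, world axes, zero at the start; "moment": the same for the moment, N m; "finger_gap": opening from 0.0 (shut) to 1.0 (fully open).
Only numpy, scipy, OpenCV 4.12 (cv2) and the standard library are available. Lean on these libraries where they do the work, as an engineer would, in place of code of your own. Each camera call takes 0.05 s, during which the arm holds its last target. There are 200 camera calls.

## Task

Check the two brake levers on the ware trolley's push bar using only the backs (outsides) of your fingers: reach over to the far side of the bar, press the lever on your left in towards the bar until it comes up against its stop, and let it spring all the way back out. Then press the one on your right, which has a new cable, in to its stop in the same way and finish while still holding it there, so that I can see the gap it leaves to the bar. Don't strain the levers, grip nothing, keep off the bar itself and leave the pots and everything else where they stand.

Things in the scene. Friction and masses are not known exactly. Their poses are not given: they have to be found in the camera images.
- push_bar: The trolley's fixed push bar: level 28 mm steel tube 0.46 m long, 190 mm above the bench, 170 mm above the deck that carries pots; 32 mm thick rubber grips 85 to 215 mm and 40 mm lever clamps 56 mm either side of its middle; at its ends (245 mm) it bends down into the uprights. Origin: tube axis, middle. x points away from the robot over the trolley (the levers' side), y along the bar to the left, z up.
- brake_left (a joint): The brake lever on the robot's left, at bar height on the trolley side of the bar. Its pivot is 56 mm left of the bar's middle and 44 mm from the bar's axis; it points outwards, left. Hinge angle, rad: 0 sprung fully out (blade leaning 0.26 away from the bar), growing as it is pressed towards the bar to 0.26 at its firm stop, 23 mm short of the grip. Let go, it springs back to 0.
- brake_right (a joint): The brake lever on the robot's right, at bar height on the trolley side of the bar. Its pivot is 56 mm right of the bar's middle and 44 mm from the bar's axis; it points outwards, right. Hinge angle, rad: 0 sprung fully out (blade leaning 0.26 away from the bar), growing as it is pressed towards the bar to 0.22 at its firm stop, 24 to 29 mm short of the grip. Let go, it springs back to 0.
- brake_left_press (a point): The point on the outer face (turned away from the bar) of the left lever's aluminium blade, 115 mm from its pivot, half-way up; moves with the lever. x points square out of that face, away from the bar, z up. The blade is 145 mm long, 10 thick, 16 high, with a 20 mm ball end. Here the spring takes 3 N to start the lever and 6 to 7 N just short of the stop.
- brake_right_press (a point): The point on the outer face (turned away from the bar) of the right lever's aluminium blade, 115 mm from its pivot, half-way up; moves with the lever. x points square out of that face, away from the bar, z up. The blade is 145 mm long, 10 thick, 16 high, with a 20 mm ball end. Here the spring takes 3 N to start the lever and 6 to 7 N just short of the stop.
- cone_brown: Loose bystander on the trolley deck: brown clay cone, 84 mm across its foot, 190 mm tall. Origin: centre of its underside.
- cone_white: Loose bystander on the deck: white cone, 80 mm across, 175 mm tall. Origin: centre of its underside.
- cone_dark: Loose bystander on the bench: dark cone, 72 mm across, 140 mm tall. Origin: centre of its underside.
- mug: Loose bystander on the deck near the levers: white mug, 80 mm across, 85 mm tall, so its rim is 77 mm below the levers. Origin: centre of its underside.
- bowl: Loose bystander on the deck near the levers: dark bowl, 104 mm across, 55 mm tall. Origin: centre of its underside.
- cone_small: Loose bystander on the deck near the levers: pale cone, 48 mm across, 110 mm tall (its tip 52 mm below the levers). Origin: centre of its underside.
- spanner: Loose bystander lying on the bench: steel spanner 140 mm long. Origin: centre of its underside.
- glaze_jar: Loose bystander on the bench: grey jar with a white lid, 72 mm across, 100 mm tall. Origin: centre of its underside.

How it is judged:
By the outcome, as a careful person would: the job done as asked, in the order asked, and still so for the second after the job is handed in, while the arm keeps its last pose, push and grip.
It also fails if it takes over 61 s, if anything falls off the work surface, if the arm or the gripper's body presses on something with over 40 N, if the wrist force passes 120 N, or if a joint passes its speed limit or range.

## Working session

There is one attempt and no reset: what is moved stays moved. The work goes in short steps, Python scripts to look and compute and a tool call to move; the robot and the scene stay as the last step left them, time stands still between calls to the robot, and variables do not carry over. Pictures are saved under pics/ and viewed, about 8 in all and at most 12, crops included, and the job is handed in when it is done.

Besides the shell and the picture viewer there is one more tool, called after "Emit:" as a command line: name --argument value ..., lists and objects as JSON in quotes. drive_tool: Moves the arm, as the interface text tells. Its arguments: {"type":"object","properties":{"increments":{"type":"array","items":{"type":"object","properties":{"ax":{"type":"number"},"ay":{"type":"number"},"az":{"type":"number"},"tx":{"type":"number"},"ty":{"type":"number"},"tz":{"type":"number"},"hand":{"type":"number"}}}},"newtons":{"type":"number"}},"required":["increments"]}

```bash
mkdir -p pics; ls; cat > h.py <<'E'
import numpy as np, cv2
from plant import bot
def cloud(c):
    h,w=c["depth"].shape
    u,v=np.meshgrid(np.arange(w),np.arange(h))
    K=np.array([[c["fx"],0,c["cx"]],[0,c["fy"],c["cy"]],[0,0,1.]])
    p=np.stack([u,v],-1).reshape(-1,1,2).astype(np.float64)
    n=cv2.undistortPoints(p,K,np.array([c["k1"],0,0,0.])).reshape(h,w,2)
    d=c["depth"].astype(float)
    P=np.stack([n[...,0]*d,n[...,1]*d,d,np.ones_like(d)],-1)
    W=P@np.linalg.inv(np.array(c["extrinsics"])).T
    W=W[...,:3]; W[d<=0]=np.nan
    return W
E
python3 - <<'E'
from h import *
s=bot.get_state();print(s)
for n in("side","top"):
    c=bot.read_camera(n);cv2.imwrite(f"pics/{n}0.png",c["img"])
    W=cloud(c);np.save(n+"W.npy",W);np.save(n+"I.npy",c["img"])
    print(n,np.linalg.inv(np.array(c["extrinsics"]))[:3,3])
    for l in("push_bar","brake_left","brake_right","mug","bowl","cone_small","cone_brown","cone_white"):
        for r in bot.recognise(c,l)[:2]:
            b=[int(x) for x in r["box"]];q=W[b[1]:b[3]+1,b[0]:b[2]+1].reshape(-1,3)
            print(l,round(r["score"],2),b,W[(b[1]+b[3])//2,(b[0]+b[2])//2].round())
E
```

```text
pics
{'time_s': 0.0, 'joints': array([-1.46831701e+00,  3.81213741e-01,  1.29824360e+00, -3.09325596e-05,
        1.46358788e+00, -2.15258619e-01]), 'joint_velocities': array([ 0.00126089,  0.00093993, -0.00035622, -0.00034451, -0.00047366,
        0.00115464]), 'joint_efforts': array([-2.86530994e-04, -4.48459375e+01, -2.31280732e+01, -2.08048373e-04,
        4.71236272e-03, -1.44971676e-05]), 'eef_pos': array([ 171.80821754, -522.14487592,  208.60805932]), 'orientation': array([-1.76488854,  1.56934344,  1.69444538]), 'contact_force': array([ 0.57089401, -0.94424737, -0.0704515 ]), 'moment': array([ 0.01636649,  0.02550032, -0.01659984]), 'finger_gap': 1.000037147161945}
side [117.43368123 815.641729   942.01552458]
push_bar 0.9 [239, 148, 366, 329] [450. 125. 207.]
brake_left 0.7 [248, 218, 299, 261] [508. 144. 198.]
brake_right 0.63 [317, 145, 332, 194] [ 508. -126.  198.]
mug 0.72 [261, 181, 306, 225] [604. -86.  88.]
mug 0.22 [245, 219, 299, 263] [509. 147. 194.]
bowl 0.77 [222, 249, 264, 290] [612. 118.  34.]
bowl 0.43 [264, 214, 278, 244] [593.   4.  75.]
cone_small 0.84 [265, 214, 279, 244] [590.   5.  78.]
cone_small 0.34 [224, 163, 253, 230] [702. -28. 122.]
cone_brown 0.71 [265, 183, 304, 224] [602. -86.  88.]
cone_white 0.8 [203, 195, 234, 262] [690.  88. 113.]
top [ 338.67334049  -67.07723123 1242.54624689]
push_bar 0.56 [208, 174, 407, 215] [510.   8.  16.]
brake_left 0.57 [330, 174, 386, 191] [ 550. -142.   21.]
brake_left 0.48 [224, 171, 280, 190] [547. 173.  22.]
brake_right 0.52 [330, 175, 386, 194] [ 514. -132.  197.]
mug 0.96 [339, 136, 367, 180] [ 622. -126.   23.]
bowl 0.92 [238, 141, 276, 179] [608. 161.  24.]
bowl 0.69 [436, 267, 466, 296] [ 274. -391.   98.]
cone_small 0.49 [307, 154, 320, 172] [590. -10.  87.]
cone_small 0.49 [187, 259, 224, 297] [256. 298.   6.]
cone_brown 0.85 [314, 104, 339, 142] [695. -44. 127.]
cone_white 0.94 [273, 110, 294, 138] [690.  75. 124.]
```

```bash
python3 - <<'E'
import numpy as np,cv2
I=np.load("topI.npy");a=cv2.resize(I[90:310,170:490],(800,550),interpolation=cv2.INTER_CUBIC);cv2.imwrite("pics/a.png",a)
for n in("top","side"):
    W=np.load(n+"W.npy");m=(W[...,2]>170)&(W[...,2]<235)&(W[...,0]>380)&(W[...,0]<580)&(abs(W[...,1])<320)
    Q=W[m]
    print(n,len(Q))
    for y in range(-280,290,20):
        q=Q[abs(Q[:,1]-y)<10]
        if len(q): print(y,[(int(x),int(z)) for x,z in sorted(q[:,[0,2]].round().tolist())][::max(1,len(q)//9)])
E
```

```text
top 3573
-260 [(465, 187), (467, 188), (478, 183), (481, 184), (484, 179), (486, 182), (490, 175), (492, 176), (495, 174)]
-240 [(436, 192), (451, 198), (458, 199), (464, 197), (472, 192), (479, 192), (486, 183), (494, 179), (500, 178), (508, 172)]
-220 [(433, 189), (436, 195), (440, 200), (445, 201), (447, 208), (452, 204), (458, 195), (463, 195), (474, 189), (487, 172)]
-200 [(432, 192), (435, 198), (439, 206), (444, 207), (449, 206), (455, 200), (460, 199), (525, 191), (530, 195), (537, 194)]
-180 [(431, 196), (434, 202), (439, 199), (443, 205), (448, 206), (453, 205), (458, 203), (519, 193), (524, 195), (529, 197)]
-160 [(431, 190), (434, 198), (438, 203), (443, 204), (448, 204), (453, 203), (458, 203), (513, 195), (518, 196), (523, 196)]
-140 [(431, 187), (433, 200), (438, 203), (443, 203), (448, 204), (453, 202), (458, 201), (510, 193), (514, 197), (520, 195)]
-120 [(430, 188), (435, 198), (439, 203), (442, 206), (447, 205), (452, 203), (457, 200), (502, 191), (507, 192), (511, 198)]
-100 [(432, 193), (434, 201), (439, 202), (443, 209), (448, 207), (452, 201), (457, 201), (497,
[... 4800 characters left out ...]
3), (441, 202), (445, 208), (452, 204), (458, 201), (512, 193), (514, 198), (519, 198)]
180 [(430, 188), (432, 199), (436, 201), (440, 204), (445, 206), (451, 207), (515, 191), (518, 192), (521, 194), (528, 197)]
200 [(429, 190), (432, 196), (436, 200), (440, 204), (445, 208), (450, 207), (458, 202), (522, 191), (525, 196), (530, 198)]
220 [(431, 187), (433, 196), (436, 198), (439, 205), (444, 202), (448, 207), (454, 202), (522, 192), (528, 199)]
240 [(432, 192), (437, 193), (440, 201), (443, 199), (446, 202), (450, 203), (455, 200), (461, 199), (474, 195), (503, 177)]
260 [(446, 189), (455, 194), (460, 198), (466, 182), (471, 179), (476, 182), (481, 189), (487, 178), (494, 176), (504, 173)]
```

View pics/a.png

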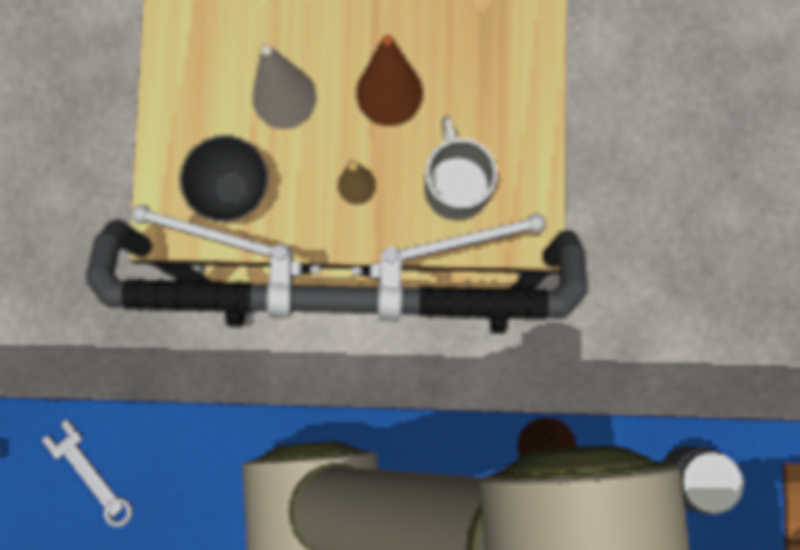

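The top view shows the bar level across the picture. Its clamps are at crop px (280,280) and (390,280), and the lever balls at (140,213) and (537,223). The bowl, small cone and mug sit behind the levers. Bar axis is at about x=446, yaw about 0.006. Next I'll work out the tool turn and a finer fit.

```bash
python3 - <<'E'
import numpy as np
from scipy.spatial.transform import Rotation as R
from scipy.optimize import least_squares
from h import bot
s=bot.get_state()
M=R.from_euler('xyz',s["orientation"]).as_matrix();print(M.round(3))
for sg in(1,-1):
    T=np.array([[0,sg,0],[0,0,-sg],[-1,0,0]],float) # cols: x down, y=sg*X
    T=np.stack([[0,0,-1],[sg,0,0],np.cross([0,0,-1],[sg,0,0])],1)
    print(sg,(R.from_matrix(T)*R.from_matrix(M).inv()).as_rotvec().round(3))
for n in("top","side"):
    W=np.load(n+"W.npy").reshape(-1,3)
    ok=(W[:,2]>180)&(W[:,2]<215)
    for sg in(1,-1):
        y=W[:,1]*sg;q=W[ok&(y>85)&(y<195)&(W[:,0]>485)&(W[:,0]<545)]
        xs=[];ys=np.arange(90,196,10)
        for yy in ys:
            p=q[abs(q[:,1]*sg-yy)<5];xs.append((np.percentile(p[:,0],5)+np.percentile(p[:,0],95))/2)
        f=np.polyfit(ys,xs,1);b=W[ok&(y>100)&(y<200)&(W[:,0]>400)&(W[:,0]<475)]
        e=W[ok&(W[:,0]>500)&(W[:,0]<560)&(y>0)&(y<240)]
        print(n,sg,"blade slope",f[0].round(3),"x@56",np.polyval(f,56).round(1),"@167",np.polyval(f,167).round(1),"bar",(np.percentile(b[:,0],2)).round(1),np.percentile(b[:,2],90).round(1),"tip y",np.percentile(e[:,1]*sg,99.5).round(1),"ztop",np.percentile(q[:,2],80).round(1))
E
```

```text
[[ 0.     0.313 -0.95 ]
 [-0.    -0.95  -0.313]
 [-1.     0.    -0.   ]]
1 [-0.     0.     1.253]
-1 [ 0.     0.    -1.889]
top 1 blade slope 0.246 x@56 489.5 @167 516.8 bar 430.1 205.8 tip y 217.2 ztop 197.9
top -1 blade slope 0.275 x@56 490.7 @167 521.2 bar 431.3 205.6 tip y 207.4 ztop 197.6
side 1 blade slope 0.268 x@56 487.7 @167 517.4 bar 430.4 206.4 tip y 216.9 ztop 197.9
side -1 blade slope 0.273 x@56 491.3 @167 521.5 bar 431.1 206.4 tip y 202.5 ztop 198.5
```

Emit:
drive_tool --increments '[{"tx":6,"ty":15,"tz":12,"az":0.157,"hand":0},{"tx":6,"ty":15,"tz":12,"az":0.157,"hand":0},{"tx":10,"ty":20,"tz":12,"az":0.157,"hand":0},{"tx":10,"ty":25,"tz":12,"az":0.157,"hand":0},{"tx":10,"ty":25,"tz":12,"az":0.157,"hand":0},{"tx":10,"ty":25,"tz":12,"az":0.157,"hand":0},{"tx":10,"ty":25,"tz":10,"az":0.157,"hand":0},{"tx":10,"ty":25,"tz":10,"az":0.157,"hand":0}]' --newtons 40

```text
schema error: expected keys ax, ay, az, tx, ty, tz, hand
```

Emit:
drive_tool --increments '[{"tx":20,"ty":32,"hand":0},{"tx":20,"ty":32,"hand":0},{"tx":20,"ty":32,"hand":0},{"tx":20,"ty":32,"hand":0},{"tx":20,"ty":32,"hand":0},{"tx":20,"ty":32,"hand":0},{"tx":20,"ty":32,"hand":0},{"tx":20,"ty":32,"hand":0}]'

```text
schema error: expected keys ax, ay, az, tx, ty, tz, hand
```

All seven keys are needed in each row.

Emit:
drive_tool --increments '[{"ax":0,"ay":0,"az":0.157,"tx":6,"ty":15,"tz":12,"hand":0},{"ax":0,"ay":0,"az":0.157,"tx":6,"ty":15,"tz":12,"hand":0},{"ax":0,"ay":0,"az":0.157,"tx":10,"ty":20,"tz":12,"hand":0},{"ax":0,"ay":0,"az":0.157,"tx":10,"ty":25,"tz":12,"hand":0},{"ax":0,"ay":0,"az":0.157,"tx":10,"ty":25,"tz":12,"hand":0},{"ax":0,"ay":0,"az":0.157,"tx":10,"ty":25,"tz":12,"hand":0},{"ax":0,"ay":0,"az":0.157,"tx":10,"ty":25,"tz":10,"hand":0},{"ax":0,"ay":0,"az":0.157,"tx":10,"ty":25,"tz":10,"hand":0}]' --newtons 40

```text
time_s: 1.9
eef_pos: [244.1, -346.5, 301.7]
orientation: [0.453, 1.571, -1.109]
contact_force: [0.1, -0.4, 0.4]
finger_gap: 0.002
```

Emit:
drive_tool --increments '[{"ax":0,"ay":0,"az":0,"tx":20,"ty":32,"tz":0,"hand":0},{"ax":0,"ay":0,"az":0,"tx":20,"ty":32,"tz":0,"hand":0},{"ax":0,"ay":0,"az":0,"tx":20,"ty":32,"tz":0,"hand":0},{"ax":0,"ay":0,"az":0,"tx":20,"ty":32,"tz":0,"hand":0},{"ax":0,"ay":0,"az":0,"tx":20,"ty":32,"tz":0,"hand":0},{"ax":0,"ay":0,"az":0,"tx":20,"ty":32,"tz":0,"hand":0},{"ax":0,"ay":0,"az":0,"tx":20,"ty":32,"tz":0,"hand":0},{"ax":0,"ay":0,"az":0,"tx":20,"ty":32,"tz":0,"hand":0}]'

```text
time_s: 2.9
eef_pos: [404.4, -90.3, 301.4]
orientation: [0.993, 1.57, -0.574]
contact_force: [-0.4, -0.6, -0.1]
finger_gap: 0.004
```

Emit:
drive_tool --increments '[{"ax":0,"ay":0,"az":0,"tx":20,"ty":32,"tz":0,"hand":0},{"ax":0,"ay":0,"az":0,"tx":20,"ty":32,"tz":0,"hand":0},{"ax":0,"ay":0,"az":0,"tx":20,"ty":32,"tz":0,"hand":0},{"ax":0,"ay":0,"az":0,"tx":20,"ty":32,"tz":0,"hand":0},{"ax":0,"ay":0,"az":0,"tx":20,"ty":32,"tz":0,"hand":0},{"ax":0,"ay":0,"az":0,"tx":20,"ty":32,"tz":0,"hand":0},{"ax":0,"ay":0,"az":0,"tx":20,"ty":32,"tz":0,"hand":0},{"ax":0,"ay":0,"az":0,"tx":16,"ty":32,"tz":0,"hand":0}]'

```text
time_s: 3.9
eef_pos: [560.5, 165.7, 301.0]
orientation: [-1.142, 1.571, -2.71]
contact_force: [0.1, -0.9, 0.1]
finger_gap: -0.0
```

```bash
cat > look.py <<'E'
from h import *
import sys
s=bot.get_state();print(s["time_s"],s["eef_pos"].round(1),s["contact_force"].round(1),s["joints"].round(2))
for n in sys.argv[2:]:
    c=bot.read_camera(n);np.save(f"{n}{sys.argv[1]}W.npy",cloud(c) if n!="wrist" else c["depth"])
    I=c["img"]
    if n=="top":I=I[90:250,190:430]
    if n=="side":I=I[90:330,160:420]
    f=min(800/I.shape[1],600/I.shape[0]);cv2.imwrite(f"pics/{n}{sys.argv[1]}.png",cv2.resize(I,None,fx=f,fy=f,interpolation=cv2.INTER_CUBIC))
E
python3 look.py 1 wrist side
```

```text
3.9 [560.5 165.7 301. ] [ 0.1 -0.9  0.1] [ 0.09  0.4   1.   -0.    1.74  0.08]
```

View pics/side1.png

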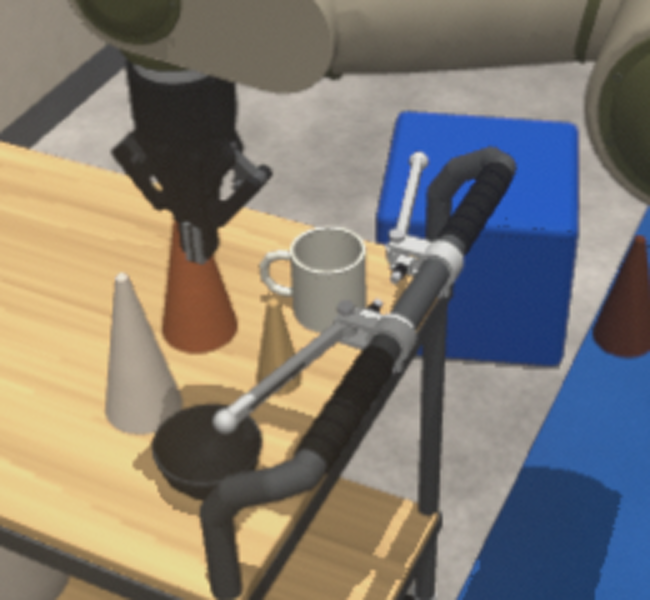

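The side view shows the shut fingers at px (197,240), with the knuckles flaring to px 115–270 above them. The left lever's ball is at (225,420), the bowl is under it, and nothing is touching. I'll measure the gripper's profile so the knuckles clear the bar.

```bash
python3 - <<'E'
import numpy as np
W=np.load("side1W.npy").reshape(-1,3)
Q=W[(W[:,2]>285)&(abs(W[:,0]-560)<110)&(abs(W[:,1]-166)<60)]
for z in range(290,430,8):
    q=Q[abs(Q[:,2]-z)<4]
    if len(q): print(z-301,len(q),(np.percentile(q[:,0],[1,99])-560.5).round(),(np.percentile(q[:,1],[1,99])-165.7).round())
E
```

```text
21 5 [-7.  5.] [ 6. 13.]
29 37 [-12.  11.] [-2. 15.]
37 50 [-14.  12.] [-3. 15.]
45 47 [-14.  12.] [-4. 15.]
53 46 [-14.  13.] [-3. 14.]
61 40 [-16.  13.] [ 5. 15.]
69 87 [-31.  32.] [-3. 17.]
77 145 [-35.  40.] [-9. 16.]
85 123 [-44.  44.] [-12.  20.]
93 146 [-49.  48.] [-1. 20.]
101 152 [-56.  55.] [-1. 20.]
109 208 [-62.  61.] [-6. 20.]
117 241 [-60.  60.] [-9. 22.]
125 195 [-48.  39.] [-3. 22.]
```

```bash
python3 - <<'E'
from h import *
c=bot.read_camera("side")
E=np.array(c["extrinsics"]);p=(E@[560.5,165.7,301,1])[:3]
K=np.array([[c["fx"],0,c["cx"]],[0,c["fy"],c["cy"]],[0,0,1.]])
for z in(301,311,321,341):
    print(z,cv2.projectPoints(np.array([[560.5,165.7,z]]),cv2.Rodrigues(E[:3,:3])[0],E[:3,3],K,np.array([c["k1"],0,0,0.]))[0].ravel().round(1))
for r in range(176,202,2): print(r,c["depth"][r,232:250].round().astype(int), c["img"][r,232:250].mean(1).astype(int))
print(p)
E
```

```text
301 [241.6 200.5]
311 [241.1 196.5]
321 [240.7 192.5]
341 [239.7 184.4]
176 [951 955 952 956 959 948 951 946 946 942 948 949 948 940 938 938 937 936] [43 42 43 41 40 42 42 42 43 41 40 40 42 41 41 40 42 42]
178 [958 958 958 961 967 954 953 946 950 948 950 956 951 943 940 937 942 939] [47 50 67 81 72 49 44 43 44 42 41 41 42 42 41 42 40 42]
180 [969 967 963 959 959 956 958 953 953 953 956 956 958 970 967 943 943 941] [ 58  68  89  86  64  79  86  65  51  44  41  42  42  41  42  52  87 122]
182 [1275  973  963  967  963  963  959  958  959  962  958  958  960  969
  970  975 1513 1505] [ 59  59  81  86  69  69  89  91  76  54  44  43  41  42  43  69 158 189]
184 [1280  976  977  964  967  966  961  960  964  964  963  962  969  968
  972  978 1501 1505] [ 74  57  79  92  76  62  84  92  80  59  44  43  42  41  41  66 154 187]
186 [1285  977  976  966  971  966  970  963  970  970  966  966  966  969
  974  979 1490 1500] [ 72  53  77  94  80  65  85  95  88  66  45  43  41  41  41  55 118 165]
188 [1288 1284  982  975  968  972  970  969  971  971  971  968  968  970
  980  983 1491 1491
[... 445 characters left out ...]
92 1295  981  977  977  980  984 1308 1312 1321
 1470 1469 1467 1465] [ 87  89  90  94  90  81  77  88  93  88  82  79  75  87 136 165 168 169]
196 [1299 1297 1295 1297 1293 1296 1293 1298 1303 1299 1303 1309 1315 1321
 1329 1459 1462 1455] [ 89  89  91  91  92  92  90  90  87  85  84  82  80  77  96 152 176 178]
198 [1300 1301 1298 1299 1306 1296 1300 1305 1302 1308 1302 1311 1315 1321
 1324 1340 1452 1453] [ 88  88  89  90  90  91  90  89  87  88  85  83  81  78  79 111 162 180]
200 [1306 1302 1300 1301 1303 1301 1305 1306 1305 1302 1315 1307 1316 1322
 1322 1328 1443 1448] [ 89  90  89  92  92  91  91  88  88  87  86  84  81  79  77  80 120 167]
[-141.3613135   -19.34925901 1004.62704617]
```

Emit:
drive_tool --increments '[{"ax":0,"ay":0,"az":0,"tx":1,"ty":1,"tz":-18,"hand":0},{"ax":0,"ay":0,"az":0,"tx":1,"ty":1,"tz":-20,"hand":0},{"ax":0,"ay":0,"az":0,"tx":0,"ty":1,"tz":-20,"hand":0},{"ax":0,"ay":0,"az":0,"tx":0,"ty":1,"tz":-20,"hand":0},{"ax":0,"ay":0,"az":0,"tx":0,"ty":1,"tz":-20,"hand":0},{"ax":0,"ay":0,"az":0,"tx":0,"ty":0,"tz":-20,"hand":0},{"ax":0,"ay":0,"az":0,"tx":0,"ty":0,"tz":-18,"hand":0},{"ax":0,"ay":0,"az":0,"tx":0,"ty":0,"tz":-10,"hand":0}]'

```text
time_s: 5.05
eef_pos: [561.5, 168.8, 154.7]
orientation: [-1.3, 1.57, -2.869]
contact_force: [-0.4, -0.6, -0.7]
finger_gap: 0.003
```

```bash
python3 look.py 2 side
```

```text
5.05 [561.5 168.8 154.7] [-0.4 -0.6 -0.7] [ 0.09  0.49  1.28 -0.    1.37  0.09]
```

View pics/side2.png

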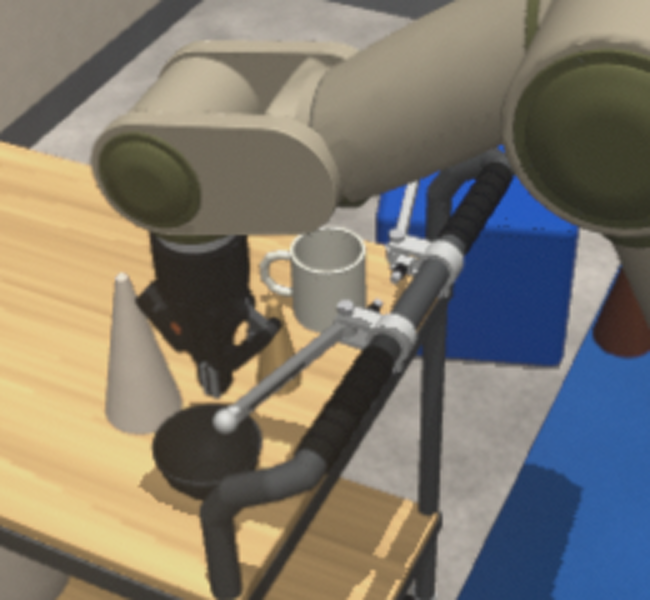

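The side view shows the fingers at px (210,380), behind the left lever blade and clear of the bowl and white cone. Approaching now.

Emit:
drive_tool --increments '[{"ax":0,"ay":0,"az":0,"tx":-4,"ty":1,"tz":0,"hand":0},{"ax":0,"ay":0,"az":0,"tx":-4,"ty":1,"tz":0,"hand":0},{"ax":0,"ay":0,"az":0,"tx":-4,"ty":1,"tz":0,"hand":0},{"ax":0,"ay":0,"az":0,"tx":-4,"ty":0,"tz":0,"hand":0},{"ax":0,"ay":0,"az":0,"tx":-4,"ty":0,"tz":0,"hand":0},{"ax":0,"ay":0,"az":0,"tx":-4,"ty":0,"tz":0,"hand":0},{"ax":0,"ay":0,"az":0,"tx":-4,"ty":0,"tz":0,"hand":0},{"ax":0,"ay":0,"az":0,"tx":-3,"ty":0,"tz":0,"hand":0}]'

```text
time_s: 6.1
eef_pos: [531.1, 172.7, 155.4]
orientation: [1.873, 1.57, 0.306]
contact_force: [4.8, 1.6, -0.7]
finger_gap: 0.001
```

Emit:
drive_tool --increments '[{"ax":0,"ay":0,"az":0,"tx":-2,"ty":0,"tz":0,"hand":0},{"ax":0,"ay":0,"az":0,"tx":-2,"ty":0,"tz":0,"hand":0},{"ax":0,"ay":0,"az":0,"tx":-2,"ty":0,"tz":0,"hand":0},{"ax":0,"ay":0,"az":0,"tx":-2,"ty":0,"tz":0,"hand":0},{"ax":0,"ay":0,"az":0,"tx":-2,"ty":0,"tz":0,"hand":0},{"ax":0,"ay":0,"az":0,"tx":-2,"ty":0,"tz":0,"hand":0},{"ax":0,"ay":0,"az":0,"tx":-1,"ty":0,"tz":0,"hand":0},{"ax":0,"ay":0,"az":0,"tx":-1,"ty":0,"tz":0,"hand":0}]'

```text
time_s: 7.1
eef_pos: [517.4, 172.9, 155.4]
orientation: [2.047, 1.569, 0.48]
contact_force: [6.0, 4.3, -1.0]
finger_gap: -0.001
```

Emit:
drive_tool --increments '[{"ax":0,"ay":0,"az":0,"tx":-1,"ty":0,"tz":0,"hand":0},{"ax":0,"ay":0,"az":0,"tx":-1,"ty":0,"tz":0,"hand":0},{"ax":0,"ay":0,"az":0,"tx":-1,"ty":0,"tz":0,"hand":0},{"ax":0,"ay":0,"az":0,"tx":-1,"ty":0,"tz":0,"hand":0},{"ax":0,"ay":0,"az":0,"tx":-1,"ty":0,"tz":0,"hand":0},{"ax":0,"ay":0,"az":0,"tx":-1,"ty":0,"tz":0,"hand":0},{"ax":0,"ay":0,"az":0,"tx":0,"ty":0,"tz":0,"hand":0},{"ax":0,"ay":0,"az":0,"tx":0,"ty":0,"tz":0,"hand":0}]'

```text
time_s: 8.1
eef_pos: [511.5, 173.1, 155.4]
orientation: [2.168, 1.569, 0.601]
contact_force: [6.7, 4.0, -0.9]
finger_gap: 0.003
```

```bash
cat > lev.py <<'E'
from h import *
import sys
sg=int(sys.argv[1])
for i in range(3):
    s=bot.get_state();print(s["time_s"],s["eef_pos"].round(1),s["contact_force"].round(1))
    c=bot.read_camera("top" if i%2==0 else "side");W=cloud(c).reshape(-1,3);y=W[:,1]*sg
    q=W[(W[:,2]>180)&(W[:,2]<203)&(y>75)&(y<150)&(W[:,0]>470)&(W[:,0]<540)]
    ys=np.arange(80,148,8);o=[]
    for yy in ys:
        p=q[abs(q[:,1]*sg-yy)<4];o.append((np.percentile(p[:,0],5)+np.percentile(p[:,0],95))/2 if len(p)>4 else np.nan)
    o=np.array(o);k=~np.isnan(o)
    print(o.round(1),np.polyfit(ys[k],o[k],1)[0].round(3) if k.sum()>2 else "")
E
python3 lev.py 1
```

```text
8.1 [511.5 173.1 155.4] [ 6.7  4.  -0.9]
[489.5 489.4 489.4 490.4 490.5 490.3 490.5 490.5 490.2] 0.018
8.15 [511.5 173.1 155.4] [ 6.3  4.2 -1.1]
[489.5 489.4   nan   nan   nan   nan 486.8 486.5 487.9] -0.04
8.2 [511.5 173.1 155.4] [ 6.5  4.8 -1. ]
[489.5 489.5 489.1 490.6 490.4 490.4 490.3 490.4 490.3] 0.017
```

Emit:
drive_tool --increments '[{"ax":0,"ay":0,"az":0,"tx":-0.5,"ty":0,"tz":0,"hand":0},{"ax":0,"ay":0,"az":0,"tx":-0.5,"ty":0,"tz":0,"hand":0},{"ax":0,"ay":0,"az":0,"tx":-0.5,"ty":0,"tz":0,"hand":0},{"ax":0,"ay":0,"az":0,"tx":-0.5,"ty":0,"tz":0,"hand":0},{"ax":0,"ay":0,"az":0,"tx":0,"ty":0,"tz":0,"hand":0},{"ax":0,"ay":0,"az":0,"tx":0,"ty":0,"tz":0,"hand":0},{"ax":0,"ay":0,"az":0,"tx":0,"ty":0,"tz":0,"hand":0},{"ax":0,"ay":0,"az":0,"tx":0,"ty":0,"tz":0,"hand":0}]'

```text
time_s: 9.25
eef_pos: [509.8, 173.2, 155.4]
orientation: [2.101, 1.568, 0.533]
contact_force: [8.4, 5.8, -1.7]
finger_gap: 0.0
```

Emit:
drive_tool --increments '[{"ax":0,"ay":0,"az":0,"tx":-0.5,"ty":0,"tz":0,"hand":0},{"ax":0,"ay":0,"az":0,"tx":0,"ty":0,"tz":0,"hand":0},{"ax":0,"ay":0,"az":0,"tx":-0.5,"ty":0,"tz":0,"hand":0},{"ax":0,"ay":0,"az":0,"tx":0,"ty":0,"tz":0,"hand":0},{"ax":0,"ay":0,"az":0,"tx":0,"ty":0,"tz":0,"hand":0},{"ax":0,"ay":0,"az":0,"tx":0,"ty":0,"tz":0,"hand":0},{"ax":0,"ay":0,"az":0,"tx":0,"ty":0,"tz":0,"hand":0},{"ax":0,"ay":0,"az":0,"tx":0,"ty":0,"tz":0,"hand":0}]'

```text
time_s: 10.25
eef_pos: [509.8, 173.2, 155.5]
orientation: [1.907, 1.566, 0.339]
contact_force: [11.5, 6.0, -3.8]
finger_gap: -0.002
```

```bash
python3 lev.py 1
```

```text
10.25 [509.8 173.2 155.5] [11.5  6.  -3.8]
[489.5 489.4 489.2 488.9 488.8 488.5 489.9 489.8 489.7] 0.007
10.3 [509.8 173.2 155.5] [11.5  5.8 -4.2]
[489.6 489.4   nan   nan   nan   nan 486.2 485.7 485.6] -0.069
10.35 [509.8 173.2 155.5] [11.6  4.7 -3.4]
[489.7 489.2 489.3 488.8 488.7 488.5 489.9 489.8 489.7] 0.006
```

The left lever is against its stop: TCP held at 509.8 while the force rose from 8.4 to 11.5 N. Backing off so it springs out.

Emit:
drive_tool --increments '[{"ax":0,"ay":0,"az":0,"tx":4,"ty":0,"tz":0,"hand":0},{"ax":0,"ay":0,"az":0,"tx":5,"ty":0,"tz":0,"hand":0},{"ax":0,"ay":0,"az":0,"tx":6,"ty":0,"tz":0,"hand":0},{"ax":0,"ay":0,"az":0,"tx":7,"ty":-1,"tz":0,"hand":0},{"ax":0,"ay":0,"az":0,"tx":8,"ty":-1,"tz":0,"hand":0},{"ax":0,"ay":0,"az":0,"tx":8,"ty":-1,"tz":0,"hand":0},{"ax":0,"ay":0,"az":0,"tx":8,"ty":-1,"tz":0,"hand":0},{"ax":0,"ay":0,"az":0,"tx":6,"ty":-1,"tz":0,"hand":0}]'

```text
time_s: 11.4
eef_pos: [560.1, 167.7, 155.0]
orientation: [-1.824, 1.57, 2.892]
contact_force: [0.2, -0.1, 0.1]
finger_gap: 0.002
```

Emit:
drive_tool --increments '[{"ax":0,"ay":0,"az":0,"tx":0,"ty":0,"tz":14,"hand":0},{"ax":0,"ay":0,"az":0,"tx":0,"ty":0,"tz":18,"hand":0},{"ax":0,"ay":0,"az":0,"tx":0,"ty":0,"tz":18,"hand":0},{"ax":0,"ay":0,"az":0,"tx":0,"ty":0,"tz":18,"hand":0},{"ax":0,"ay":0,"az":0,"tx":0,"ty":0,"tz":18,"hand":0},{"ax":0,"ay":0,"az":0,"tx":0,"ty":0,"tz":18,"hand":0},{"ax":0,"ay":0,"az":0,"tx":0,"ty":0,"tz":18,"hand":0},{"ax":0,"ay":0,"az":0,"tx":0,"ty":0,"tz":14,"hand":0}]'

```text
time_s: 12.4
eef_pos: [559.6, 167.7, 293.0]
orientation: [1.723, 1.569, 0.155]
contact_force: [0.5, -0.8, -0.0]
finger_gap: 0.002
```

```bash
python3 lev.py 1; python3 lev.py -1
```

```text
12.4 [559.6 167.7 293. ] [ 0.5 -0.8 -0. ]
[494.3 496.5 498.9 501.3 503.5 505.7 507.5 509.3 510.7] 0.262
12.45 [560.1 167.7 294.5] [-0.8 -0.   1.5]
[494.  496.5 498.1 501.3 502.3 504.9 506.8 509.5 511.1] 0.267
12.5 [560.1 167.7 293.2] [ 0.1 -0.2  0.7]
[494.5 496.7 499.1 500.8 503.6 505.7 507.7 509.1 510.7] 0.259
12.55 [559.9 167.6 291.9] [-0.3  0.6  0.2]
[497.9 499.4 501.6 503.9 505.6 507.8 510.  512.5 515.2] 0.27
12.6 [559.7 167.6 291.1] [ 0.5 -0.5  0.2]
[498.3 499.7 502.5 504.5 506.7 508.2 510.5 512.9 515.4] 0.266
12.65 [559.6 167.6 290.6] [-0.2 -0.1  0.6]
[497.7 499.4 501.8 503.8 505.5 507.7 510.  512.7 515.2] 0.271
```

Emit:
drive_tool --increments '[{"ax":0,"ay":0,"az":0,"tx":1,"ty":-30,"tz":0,"hand":0},{"ax":0,"ay":0,"az":0,"tx":1,"ty":-45,"tz":0,"hand":0},{"ax":0,"ay":0,"az":0,"tx":1,"ty":-45,"tz":0,"hand":0},{"ax":0,"ay":0,"az":0,"tx":1,"ty":-45,"tz":0,"hand":0},{"ax":0,"ay":0,"az":0,"tx":1,"ty":-45,"tz":0,"hand":0},{"ax":0,"ay":0,"az":0,"tx":1,"ty":-45,"tz":0,"hand":0},{"ax":0,"ay":0,"az":0,"tx":1,"ty":-43,"tz":0,"hand":0},{"ax":0,"ay":0,"az":0,"tx":0,"ty":-30,"tz":0,"hand":0}]'

```text
time_s: 13.7
eef_pos: [566.5, -162.2, 290.3]
orientation: [-2.003, 1.569, 2.711]
contact_force: [-0.0, -0.3, 0.2]
finger_gap: 0.0
```

Emit:
drive_tool --increments '[{"ax":0,"ay":0,"az":0,"tx":0,"ty":0,"tz":0,"hand":0},{"ax":0,"ay":0,"az":0,"tx":0,"ty":0,"tz":-20,"hand":0},{"ax":0,"ay":0,"az":0,"tx":0,"ty":0,"tz":-22,"hand":0},{"ax":0,"ay":0,"az":0,"tx":0,"ty":0,"tz":-22,"hand":0},{"ax":0,"ay":0,"az":0,"tx":0,"ty":0,"tz":-22,"hand":0},{"ax":0,"ay":0,"az":0,"tx":0,"ty":0,"tz":-22,"hand":0},{"ax":0,"ay":0,"az":0,"tx":0,"ty":0,"tz":-20,"hand":0},{"ax":0,"ay":0,"az":0,"tx":0,"ty":0,"tz":-8,"hand":0}]'

```text
time_s: 14.7
eef_pos: [566.4, -159.2, 154.1]
orientation: [-2.133, 1.569, 2.583]
contact_force: [0.0, -0.2, 0.2]
finger_gap: -0.003
```

```bash
python3 look.py 3 side
```

```text
14.7 [ 566.4 -159.2  154.1] [ 0.  -0.2  0.2] [-0.48  0.49  1.28  0.    1.38 -0.48]
```

View pics/side3.png

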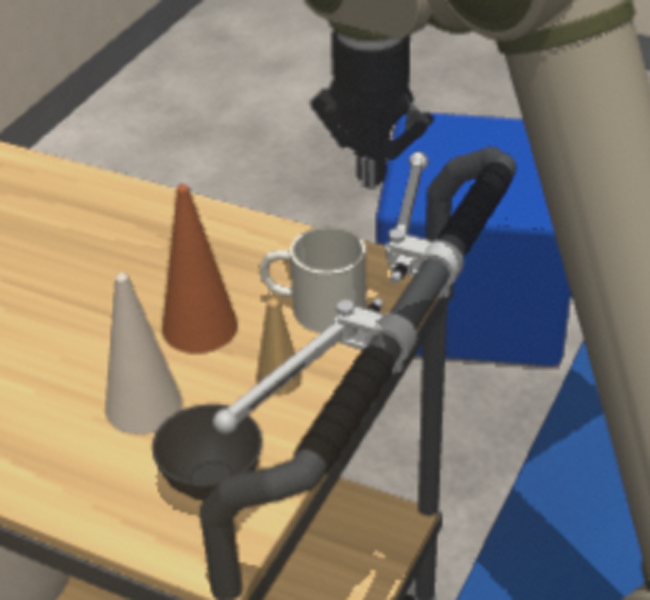

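The side view shows the left lever fully out (ball at px 225,420). The fingers at px (370,170) are behind the right lever and nothing else has moved.

Emit:
drive_tool --increments '[{"ax":0,"ay":0,"az":0,"tx":-5,"ty":0,"tz":0,"hand":0},{"ax":0,"ay":0,"az":0,"tx":-5,"ty":0,"tz":0,"hand":0},{"ax":0,"ay":0,"az":0,"tx":-5,"ty":0,"tz":0,"hand":0},{"ax":0,"ay":0,"az":0,"tx":-4,"ty":0,"tz":0,"hand":0},{"ax":0,"ay":0,"az":0,"tx":-4,"ty":0,"tz":0,"hand":0},{"ax":0,"ay":0,"az":0,"tx":-4,"ty":0,"tz":0,"hand":0},{"ax":0,"ay":0,"az":0,"tx":-4,"ty":0,"tz":0,"hand":0},{"ax":0,"ay":0,"az":0,"tx":-3,"ty":0,"tz":0,"hand":0}]'

```text
time_s: 15.75
eef_pos: [533.1, -160.8, 155.4]
orientation: [1.067, 1.569, -0.501]
contact_force: [4.3, -1.8, -1.2]
finger_gap: -0.002
```

Emit:
drive_tool --increments '[{"ax":0,"ay":0,"az":0,"tx":-2,"ty":0,"tz":0,"hand":0},{"ax":0,"ay":0,"az":0,"tx":-2,"ty":0,"tz":0,"hand":0},{"ax":0,"ay":0,"az":0,"tx":-2,"ty":0,"tz":0,"hand":0},{"ax":0,"ay":0,"az":0,"tx":-2,"ty":0,"tz":0,"hand":0},{"ax":0,"ay":0,"az":0,"tx":-1,"ty":0,"tz":0,"hand":0},{"ax":0,"ay":0,"az":0,"tx":-1,"ty":0,"tz":0,"hand":0},{"ax":0,"ay":0,"az":0,"tx":0,"ty":0,"tz":0,"hand":0},{"ax":0,"ay":0,"az":0,"tx":0,"ty":0,"tz":0,"hand":0}]'

```text
time_s: 16.75
eef_pos: [523.3, -160.8, 155.4]
orientation: [0.97, 1.569, -0.598]
contact_force: [4.3, -2.4, -1.1]
finger_gap: 0.004
```

```bash
python3 lev.py -1
```

```text
16.75 [ 523.3 -160.8  155.4] [ 4.3 -2.4 -1.1]
[  nan   nan   nan   nan   nan   nan   nan   nan 503.1] 
16.8 [ 523.3 -160.8  155.4] [ 4.7 -2.6 -0.8]
[493.6 494.  495.6 495.2 497.2 497.7 498.3 499.5 511.8] 0.202
16.85 [ 523.3 -160.8  155.4] [ 5.  -2.2 -0.5]
[  nan   nan   nan   nan   nan   nan   nan   nan 503.3]
```

Emit:
drive_tool --increments '[{"ax":0,"ay":0,"az":0,"tx":-1,"ty":0,"tz":0,"hand":0},{"ax":0,"ay":0,"az":0,"tx":-1,"ty":0,"tz":0,"hand":0},{"ax":0,"ay":0,"az":0,"tx":-1,"ty":0,"tz":0,"hand":0},{"ax":0,"ay":0,"az":0,"tx":-1,"ty":0,"tz":0,"hand":0},{"ax":0,"ay":0,"az":0,"tx":0,"ty":0,"tz":0,"hand":0},{"ax":0,"ay":0,"az":0,"tx":0,"ty":0,"tz":0,"hand":0},{"ax":0,"ay":0,"az":0,"tx":0,"ty":0,"tz":0,"hand":0},{"ax":0,"ay":0,"az":0,"tx":0,"ty":0,"tz":0,"hand":0}]'

```text
time_s: 17.9
eef_pos: [519.4, -161.0, 155.4]
orientation: [0.925, 1.569, -0.642]
contact_force: [6.5, -3.5, -1.0]
finger_gap: -0.0
```

Emit:
drive_tool --increments '[{"ax":0,"ay":0,"az":0,"tx":-0.5,"ty":0,"tz":0,"hand":0},{"ax":0,"ay":0,"az":0,"tx":-0.5,"ty":0,"tz":0,"hand":0},{"ax":0,"ay":0,"az":0,"tx":-0.5,"ty":0,"tz":0,"hand":0},{"ax":0,"ay":0,"az":0,"tx":0,"ty":0,"tz":0,"hand":0},{"ax":0,"ay":0,"az":0,"tx":0,"ty":0,"tz":0,"hand":0},{"ax":0,"ay":0,"az":0,"tx":0,"ty":0,"tz":0,"hand":0},{"ax":0,"ay":0,"az":0,"tx":0,"ty":0,"tz":0,"hand":0},{"ax":0,"ay":0,"az":0,"tx":0,"ty":0,"tz":0,"hand":0}]'

```text
time_s: 18.9
eef_pos: [517.9, -161.0, 155.4]
orientation: [0.909, 1.569, -0.659]
contact_force: [6.4, -4.3, -1.1]
finger_gap: -0.002
```

Emit:
drive_tool --increments '[{"ax":0,"ay":0,"az":0,"tx":-0.5,"ty":0,"tz":0,"hand":0},{"ax":0,"ay":0,"az":0,"tx":0,"ty":0,"tz":0,"hand":0},{"ax":0,"ay":0,"az":0,"tx":-0.5,"ty":0,"tz":0,"hand":0},{"ax":0,"ay":0,"az":0,"tx":0,"ty":0,"tz":0,"hand":0},{"ax":0,"ay":0,"az":0,"tx":0,"ty":0,"tz":0,"hand":0},{"ax":0,"ay":0,"az":0,"tx":0,"ty":0,"tz":0,"hand":0},{"ax":0,"ay":0,"az":0,"tx":0,"ty":0,"tz":0,"hand":0},{"ax":0,"ay":0,"az":0,"tx":0,"ty":0,"tz":0,"hand":0}]'

```text
time_s: 19.9
eef_pos: [517.0, -161.1, 155.4]
orientation: [0.894, 1.569, -0.674]
contact_force: [5.5, -3.7, -1.4]
finger_gap: 0.0
```

Emit:
drive_tool --increments '[{"ax":0,"ay":0,"az":0,"tx":-0.5,"ty":0,"tz":0,"hand":0},{"ax":0,"ay":0,"az":0,"tx":0,"ty":0,"tz":0,"hand":0},{"ax":0,"ay":0,"az":0,"tx":-0.5,"ty":0,"tz":0,"hand":0},{"ax":0,"ay":0,"az":0,"tx":0,"ty":0,"tz":0,"hand":0},{"ax":0,"ay":0,"az":0,"tx":0,"ty":0,"tz":0,"hand":0},{"ax":0,"ay":0,"az":0,"tx":0,"ty":0,"tz":0,"hand":0},{"ax":0,"ay":0,"az":0,"tx":0,"ty":0,"tz":0,"hand":0},{"ax":0,"ay":0,"az":0,"tx":0,"ty":0,"tz":0,"hand":0}]'

```text
time_s: 20.9
eef_pos: [516.0, -161.1, 155.5]
orientation: [0.888, 1.568, -0.68]
contact_force: [5.8, -4.4, -1.3]
finger_gap: 0.003
```

Not at the stop yet: it still moves freely at spring force.

Emit:
drive_tool --increments '[{"ax":0,"ay":0,"az":0,"tx":-0.5,"ty":0,"tz":0,"hand":0},{"ax":0,"ay":0,"az":0,"tx":0,"ty":0,"tz":0,"hand":0},{"ax":0,"ay":0,"az":0,"tx":-0.5,"ty":0,"tz":0,"hand":0},{"ax":0,"ay":0,"az":0,"tx":0,"ty":0,"tz":0,"hand":0},{"ax":0,"ay":0,"az":0,"tx":0,"ty":0,"tz":0,"hand":0},{"ax":0,"ay":0,"az":0,"tx":0,"ty":0,"tz":0,"hand":0},{"ax":0,"ay":0,"az":0,"tx":0,"ty":0,"tz":0,"hand":0},{"ax":0,"ay":0,"az":0,"tx":0,"ty":0,"tz":0,"hand":0}]'

```text
time_s: 21.9
eef_pos: [515.2, -161.2, 155.5]
orientation: [0.952, 1.568, -0.616]
contact_force: [7.0, -4.1, -1.8]
finger_gap: -0.001
```

Emit:
drive_tool --increments '[{"ax":0,"ay":0,"az":0,"tx":-0.5,"ty":0,"tz":0,"hand":0},{"ax":0,"ay":0,"az":0,"tx":0,"ty":0,"tz":0,"hand":0},{"ax":0,"ay":0,"az":0,"tx":-0.5,"ty":0,"tz":0,"hand":0},{"ax":0,"ay":0,"az":0,"tx":0,"ty":0,"tz":0,"hand":0},{"ax":0,"ay":0,"az":0,"tx":0,"ty":0,"tz":0,"hand":0},{"ax":0,"ay":0,"az":0,"tx":0,"ty":0,"tz":0,"hand":0},{"ax":0,"ay":0,"az":0,"tx":0,"ty":0,"tz":0,"hand":0},{"ax":0,"ay":0,"az":0,"tx":0,"ty":0,"tz":0,"hand":0}]'

```text
time_s: 22.9
eef_pos: [515.1, -161.2, 155.6]
orientation: [1.193, 1.566, -0.375]
contact_force: [11.5, -4.2, -3.0]
finger_gap: 0.001
```

```bash
python3 look.py 4 side; python3 lev.py -1; python3 lev.py 1|tail -2
```

```text
22.9 [ 515.1 -161.2  155.6] [11.5 -4.2 -3. ] [-0.52  0.41  1.42  0.    1.31 -0.53]
22.95 [ 515.1 -161.2  155.6] [11.2 -4.2 -3.1]
[  nan   nan   nan   nan   nan   nan   nan 495.3 493.7] 
23.0 [ 515.1 -161.2  155.5] [10.8 -4.4 -3. ]
[490.9 491.6 491.6 492.3 492.5 492.5 493.  493.6 501.6] 0.108
23.05 [ 515.1 -161.2  155.6] [11.6 -4.  -4.6]
[  nan   nan   nan   nan   nan   nan   nan 495.3 493.6] 
23.2 [ 515.1 -161.2  155.5] [12.  -3.  -3.1]
[494.3 496.8 498.7 501.4 503.4 505.6 507.7 509.2 510.3] 0.257
```

View pics/side4.png

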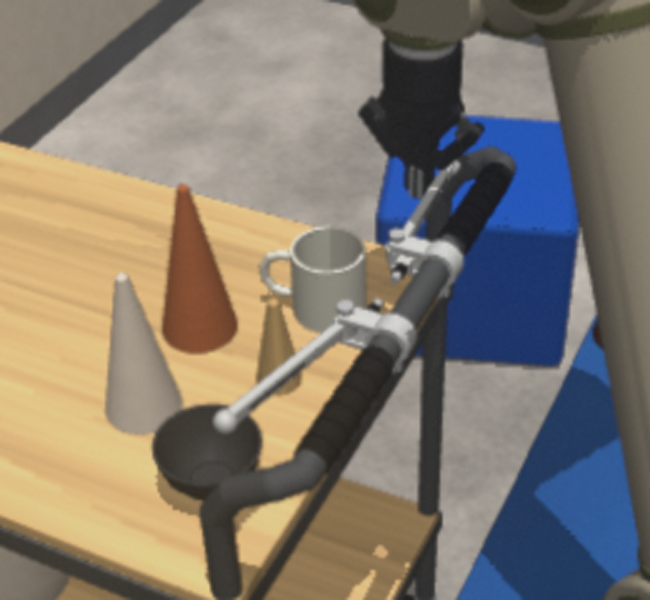

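The side view shows the fingers' backs (px 418,180) holding the right lever in, with the gripper above and clear of the bar. The left lever is out and the pots have not moved. The blade slope is about 0.048 without the outlier, against about 0.04 expected at the stop.

```bash
python3 -c "
from plant import bot
print(bot.sign_off())"
```

```text
the job is handed in; nothing more can be done
None
```

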